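Nest the interlocking gauge blocks

ROBOT

A 6-joint arm with a two-finger parallel gripper is mounted at the origin on the work surface. World frame = base frame: x ahead of the robot, y to its left, z up, the work surface at z = 0. Lengths are in m, angles in rad, forces in N, time in s.
With the tool pointing down it reaches from about 0.375 to 0.925 m from the base axis. Payload 5.7 kg.
Tool frame: the origin (TCP) lies on the centre line of the jaws, within the pads' length; the fingertips stand arm.tip_extent ahead of it and the grasp point (between the pads) lies 2 mm behind it (arm.tip_extent is the distance from the TCP to the fingertips, in m); z points along the fingers, y is the line along which they close (so a half turn about z gives the same grasp; the last joint's range is limited). The gripper opens to 88 mm and grips with 3 to 60 N. Pads are 20 mm wide; open, the fingers measure 115 mm over their backs; the gripper's body (75 mm by 178 mm) begins 61 mm behind the grasp point.
Start: joints at [1.214, 0.359, 1.51, -0, 1.272, -0.115], TCP at [0.144, 0.583, 0.24] pointing down, gripper open.
Joint ranges: [-2.97, 2.97], [-1.01, 2.36], [0.21, 2.38], [-0.96, 4.11], [0.2, 2.71], [-2.98, 2.98]. Speed limits (rad/s): [2.39, 2.39, 3.14, 3.14, 3.14, 3.14].

INTERFACE

Orientations are given as a rotation vector (axis times angle).
In Python, from rig import arm gives the robot as it stands.
- The arm moves only by the tool carry_out, never from a script. Its argument "steps" is a list of rows, each an object of numbers: "x", "y", "z": the shift along the tool's x, y, z as a fraction of full scale; "rx", "ry", "rz": the turn, a rotation vector about the tool's x, y, z as a fraction of full scale; "gripper": the opening, from 0 (shut) to 1 (fully open). In form: [{"x": .., "y": .., "z": .., "rx": .., "ry": .., "rz": .., "gripper": ..}, ...]. A call has 1 to 12 rows; each row is the pose to reach, as a shift and turn from the pose commanded when the call began, along the tool's axes at that moment; what a row does not reach only later rows make up. Full scale, the value 1, is 0.6 m for a shift and 2 rad for a turn. A row lasts 1/10 s, in which the tool goes at most 50 mm and 8.59 degrees, less where a joint would pass 70% of its speed; a pose out of reach is approached as far as the arm can. A call with a number of a shift or a turn outside -1 to 1 is refused whole. A call with a gripper value outside its range is refused whole. The fingers move at their own pace and stop on an object; "newtons" is the grip in N (left out, the last holds). Time passes only in rows, so rows that repeat a pose let the fingers close. It gives the time, the measured TCP pose, the force, the opening and the grip force at its end, in the units of the state.
- arm.get_obs(): the state, without advancing time (a new reading comes with each control period).
- arm.get_image(name): name is "scene" or "top" or "wrist"; returns a dict with "image" (420x560x3 uint8, blue, green, red), "fx", "fy", "cx", "cy" (pixels), "eye" and "rotation" of the camera in the world; the wrist camera has in their place "tool_from_camera" (4x4, takes a point from camera to tool coordinates, whose origin is the TCP and whose axes are the flange's). Camera axes: x right, y down, z forward; pixel columns grow to the right and rows downward; lengths in m; the calibration is good to about 2 mm. A picture is of the moment at which its call begins: read the wrist's pose just before it. There is no depth.
- arm.job_done(): hands the job in; it is judged then, once.
The state is a dict: "clock": time; "q": joint angles; "qd": joint speeds; "joint_torque": joint torques, N m; "ee_pos": TCP position; "eef_rot": TCP orientation; "force": force on the tool from outside, world axes, zero at the start; "torque": the same for the moment, N m; "grip_width": opening from 0.0 (shut) to 1.0 (fully open); "grip_force": force on a finger pad.
Only numpy, scipy, OpenCV 4.12 (cv2) and the standard library are available. Lean on these libraries where they do the work, as an engineer would, in place of code of your own. Each camera call takes 0.05 s, during which the arm holds its last target. There are 200 camera calls.

TASK

Put both loose Z-shaped gauge blocks back into the aluminium nest tray so that they interlock with each other, either block in either place. A locating pin in each place lets a block in only one way round, so if a block stays proud, lift it, turn it half round and try again until both lie fully down, level and flush with the tray's rim; leave the carabiners and the other things on the bench where they are.

Things in the scene. Friction and masses are not known exactly. Their poses are not given: they have to be found in the camera images.
- tray: cast aluminium nest tray, fixed, 204 (own x) x 96 (own y) mm, rim 30 mm high; origin: centre of underside, z up. Inside 180 x 72 mm, floor at 10 mm; solid 36 mm square corners, rim high, at (-x,+y) and (+x,-y). The rest takes the two Z blocks side by side, own x along the tray's x, 1.25 mm clearance all round each, either way round by outline. Walls 12 mm thick.
- pocket_a (a point): centre of the first place, on the tray's floor, 36 mm from the tray's middle along its -x; axes as the tray's. A steel pin, 14 mm across, 8 mm high, stands on the floor at (-36,-18) or (+36,+18) mm from here; the other spot is a flat plug. Which one varies and is not reported: look or feel. The block's undercut arm must lie over the pin; the wrong way round it stops 8 mm high.
- pocket_b (a point): centre of the second place, on the tray's floor, 36 mm from the tray's middle along its +x; axes as the tray's. It has its own pin, same sizes, at (-36,-18) or (+36,+18) mm from here, independent of pocket_a's pin.
- block_1: black plastic Z-shaped block on the bench, 105.5 (own x) x 69.5 (own y) x 20 mm, 0.14 kg; origin: centre of underside, z up. Neck |x|<16.75, |y|<34.75; arm to x=+52.75 at y 1.25..34.75; other arm to x=-52.75 at y -34.75..-1.25, undercut: lowest 10 mm missing. Outline same after half a turn. Upright grip rib centred on top: 14 (x) x 50 (y) mm, its top 54 mm above the underside. Robot's left.
- block_2: black plastic Z-shaped block on the bench, 105.5 (own x) x 69.5 (own y) x 20 mm, 0.14 kg; origin: centre of underside, z up. Neck |x|<16.75, |y|<34.75; arm to x=+52.75 at y 1.25..34.75; other arm to x=-52.75 at y -34.75..-1.25, undercut: lowest 10 mm missing. Outline same after half a turn. Upright grip rib centred on top: 14 (x) x 50 (y) mm, its top 54 mm above the underside. Robot's right.
- carabiner_1: anodised orange aluminium carabiner lying flat, about 113 x 66 mm and 10 mm thick, origin near its middle on the bench; a bystander
- carabiner_2: anodised orange aluminium carabiner lying flat, about 113 x 66 mm and 10 mm thick, origin near its middle on the bench; a bystander
- carabiner_3: anodised orange aluminium carabiner lying flat, about 113 x 66 mm and 10 mm thick, origin near its middle on the bench; a bystander
- screwgate: chrome steel screwgate carabiner lying flat, about 114 x 68 mm, 16 mm thick at the sleeve; origin near its middle on the bench; a bystander
- punch: brass pin punch lying along its own x, 120 mm long, 12 mm thick; origin in the middle below; a bystander
- gauge: black plastic go/no-go gauge block with two slots across its top, 90 x 45 x 35 mm, without a rib; origin: centre of its underside; a bystander, not for the tray
Mind the look-alikes: they are no part of the job. Of the things like the tray, leave any that is green; of the rest the larger one is meant.

How it is judged:
By the outcome, as a careful person would: the job done as asked, in the order asked, and still so for the second after the job is handed in, with the robot touching nothing.
It also fails if it takes over 72 s, if anything falls off the work surface, if the arm or the gripper's body presses on something with over 40 N, if the wrist force passes 120 N, or if a joint passes its speed limit or range.

## Working session

There is one attempt and no reset: what is moved stays moved. The work goes in short steps, Python scripts to look and compute and a tool call to move; the robot and the scene stay as the last step left them, time stands still between calls to the robot, and variables do not carry over. Pictures are saved under pics/ and viewed, at most 10 in all, crops included, and the job is handed in when it is done.

Besides the shell and the picture viewer there is one more tool, called after ">>>" by a JSON object that holds its "op" and its "data". carry_out: Moves the arm, as the interface text tells. Shift numbers are shares of 0.6 m and turn numbers shares of 2 rad, none past 1 either way. Its arguments: {"type":"object","properties":{"steps":{"type":"array","items":{"type":"object","properties":{"x":{"type":"number","minimum":-1,"maximum":1},"y":{"type":"number","minimum":-1,"maximum":1},"z":{"type":"number","minimum":-1,"maximum":1},"rx":{"type":"number","minimum":-1,"maximum":1},"ry":{"type":"number","minimum":-1,"maximum":1},"rz":{"type":"number","minimum":-1,"maximum":1},"gripper":{"type":"number"}}}},"newtons":{"type":"number"}},"required":["steps"]}

```bash
mkdir -p pics
cat > h.py <<'E'
import numpy as np,cv2
from rig import arm
from scipy.spatial.transform import Rotation as R
def grab(n,f):
    o=arm.get_obs(); d=arm.get_image(n); cv2.imwrite('pics/'+f,d['image'])
    if n=='wrist':
        T=np.eye(4);T[:3,:3]=R.from_rotvec(o['eef_rot']).as_matrix();T[:3,3]=o['ee_pos']
        M=T@np.array(d['tool_from_camera']);d['eye']=M[:3,3];d['rotation']=M[:3,:3]
    d={k:(v if k=='image' else np.array(v)) for k,v in d.items() if v is not None}
    np.savez('pics/'+f[:-4]+'.npz',**d); return d
def ray(d,u,v,z):
    r=d['rotation']@np.array([(u-d['cx'])/d['fx'],(v-d['cy'])/d['fy'],1]); e=d['eye']
    return e+r*(z-e[2])/r[2]
def proj(d,p):
    c=d['rotation'].T@(np.array(p)-d['eye']); return d['fx']*c[0]/c[2]+d['cx'],d['fy']*c[1]/c[2]+d['cy']
E
python3 - <<'E'
from h import *
print(arm.tip_extent, arm.get_obs())
for n in('top','scene'):
    d=grab(n,n+'0.png'); print(n,d['eye'],d['rotation'],d['fx'])
E
```

```text
0.017 {'clock': 0.0, 'q': array([ 1.21391270e+00,  3.59509349e-01,  1.51143386e+00, -5.28932459e-05,
        1.27245469e+00, -1.15108530e-01]), 'qd': array([-1.19774863e-03,  1.87595441e-03, -9.32640964e-04,  8.27610899e-04,
        1.70186939e-03, -6.90200333e-06]), 'joint_torque': array([-7.64974830e-04, -5.15382457e+01, -2.70729715e+01,  6.76911254e-02,
        3.50087578e-02, -1.74089796e-04]), 'ee_pos': array([0.14345761, 0.58192783, 0.23880641]), 'eef_rot': array([-3.78785680e-01, -3.11829680e+00,  2.77530969e-03]), 'force': array([-0.38210217, -0.17802888,  0.01593504]), 'torque': array([-0.01382056,  0.00915108,  0.04737087]), 'grip_force': 0.0, 'grip_width': 0.9996322920745344}
top [ 0.31251443 -0.00280814  1.1904268 ] [-2.1365398   2.13211851 -0.17150615] 466.25891352536934
scene [1.25603991 0.7281877  0.84073515] [-0.99151767 -2.34437625  1.14250509] 468.37463079777643
```

View pics/top0.png

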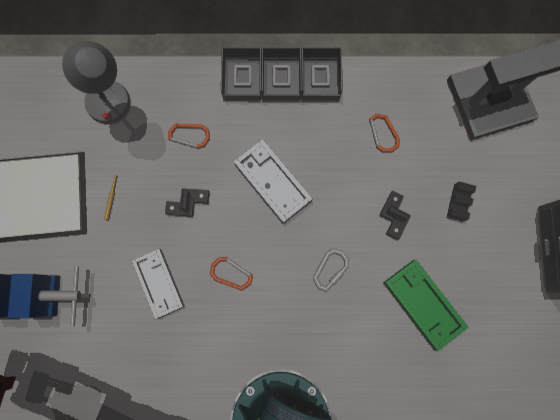

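View pics/scene0.png

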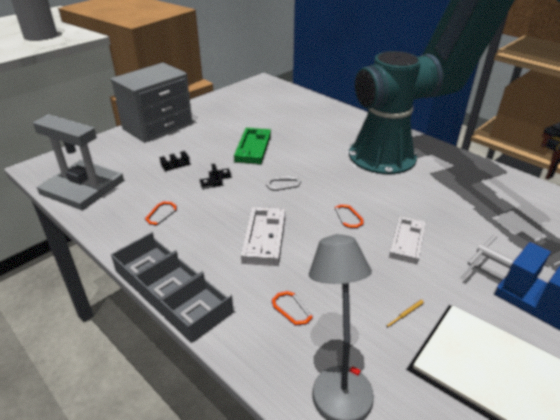

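The top view shows the large tray at about (273,182). The left block is at (187,203) and the right block at (396,215). The look-alikes are the small tray (158,284) and the green tray (425,305). Next I'll measure from the contours.

```bash
sed -i "s/    np.savez/    if d['rotation'].ndim==1: d['rotation']=R.from_rotvec(d['rotation']).as_matrix()\n    np.savez/" h.py
python3 - <<'E'
from h import *
d=grab('top','top1.png'); im=d['image']
c=[cv2.resize(im[y:y+100,x:x+100],(390,390),interpolation=cv2.INTER_CUBIC) for x,y in((223,132),(346,165))]
cv2.imwrite('pics/c1.png',np.hstack(c))
g=cv2.cvtColor(im,cv2.COLOR_BGR2GRAY)
def big(m,x0,y0,x1,y1):
    k=np.zeros_like(m);k[y0:y1,x0:x1]=m[y0:y1,x0:x1]
    return max(cv2.findContours(k,0,cv2.CHAIN_APPROX_NONE)[0],key=cv2.contourArea)
m=((g>165)*255).astype('uint8')
m=cv2.morphologyEx(m,cv2.MORPH_CLOSE,np.ones((5,5)))
t=cv2.minAreaRect(big(m,225,130,325,235)); bp=cv2.boxPoints(t)
P=np.array([ray(d,*p,0.03) for p in bp]); print('tray px',t,'\n',P,P.mean(0),[np.linalg.norm(P[i]-P[i-1]) for i in range(4)])
m=((g<75)*255).astype('uint8')
for b in((155,175,220,225),(365,180,420,250)):
    k=big(m,*b); r=cv2.minAreaRect(k); Q=np.array([ray(d,*p,0.02) for p in cv2.boxPoints(r)])
    print('block',r,'\n',Q,Q.mean(0),[np.linalg.norm(Q[i]-Q[i-1]) for i in range(4)])
E
```

```text
tray px ((274.9344177246094, 183.2213134765625), (67.60346984863281, 35.21014404296875), 50.194427490234375) 
 [[ 0.62296542  0.10354797  0.03      ]
 [ 0.68310735  0.03456831  0.03      ]
 [ 0.54640634 -0.07615302  0.03      ]
 [ 0.48845228 -0.00760141  0.03      ]] [0.58523285 0.01359046 0.03      ] [np.float64(0.174493462210135), np.float64(0.09151636873360199), np.float64(0.1759158373353934), np.float64(0.08976633939919994)]
block ((187.03689575195312, 202.09426879882812), (42.461265563964844, 27.885007858276367), 5.194429397583008) 
 [[0.50590132 0.29393372 0.02      ]
 [0.5783048  0.29051603 0.02      ]
 [0.56837302 0.1814294  0.02      ]
 [0.49618805 0.18591303 0.02      ]] [0.5371918  0.23794804 0.02      ] [np.float64(0.10845652731101128), np.float64(0.07248410433375807), np.float64(0.1095378143331931), np.float64(0.07232408644684159)]
block ((394.3966064453125, 215.15724182128906), (27.996156692504883, 42.5264778137207), 25.201122283935547) 
 [[ 0.46997516 -0.2344061   0.02      ]
 [ 0.56957874 -0.28382002  0.02      ]
 [ 0.538567   -0.34729945  0.02      ]
 [ 0.43981348 -0.29725202  0.02      ]] [ 0.50448359 -0.2906944   0.02      ] [np.float64(0.06970893968204872), np.float64(0.11118726452329439), np.float64(0.07064959962806898), np.float64(0.11071134675380556)]
```

View pics/c1.png

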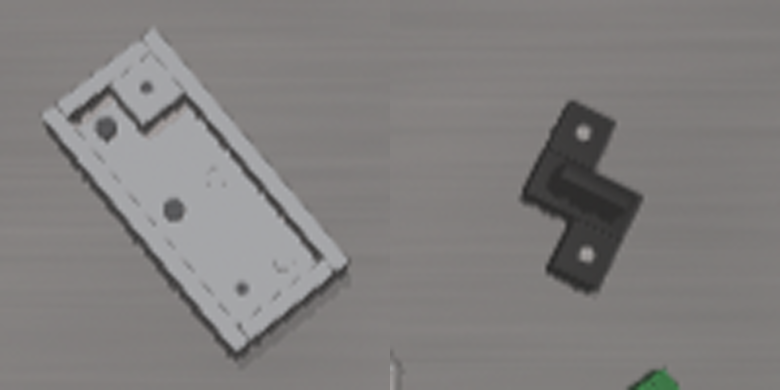

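>>> {"op": "carry_out", "data": {"steps": [{"x": -0.774, "y": -0.4, "z": 0.0, "rz": -0.075, "gripper": 0.6}, {"x": -0.774, "y": -0.4, "z": 0.0, "rz": -0.075, "gripper": 0.6}, {"x": -0.774, "y": -0.4, "z": 0.0, "rz": -0.075, "gripper": 0.6}, {"x": -0.774, "y": -0.4, "z": 0.0, "rz": -0.075, "gripper": 0.6}, {"x": -0.774, "y": -0.4, "z": 0.0, "rz": -0.075, "gripper": 0.6}, {"x": -0.774, "y": -0.4, "z": 0.0, "rz": -0.075, "gripper": 0.6}, {"x": -0.774, "y": -0.4, "z": 0.0, "rz": -0.075, "gripper": 0.6}, {"x": -0.774, "y": -0.4, "z": 0.0, "rz": -0.075, "gripper": 0.6}, {"x": -0.774, "y": -0.4, "z": 0.0, "rz": -0.075, "gripper": 0.6}, {"x": -0.774, "y": -0.4, "z": 0.0, "rz": -0.075, "gripper": 0.6}, {"x": -0.774, "y": -0.4, "z": 0.0, "rz": -0.075, "gripper": 0.6}, {"x": -0.774, "y": -0.4, "z": 0.0, "rz": -0.075, "gripper": 0.6}]}}

```text
invalid input at $.steps[0]: expected keys x, y, z, rx, ry, rz, gripper
```

>>> {"op": "carry_out", "data": {"steps": [{"x": 0, "gripper": 0.6}, {"x": 0, "gripper": 0.6}]}}

```text
invalid input at $.steps[0]: expected keys x, y, z, rx, ry, rz, gripper
```

Run:
```python
from h import *
d=grab('wrist','w1.png'); o=arm.get_obs(); print(o['clock'],o['ee_pos'],o['eef_rot'],d['tool_from_camera'].round(4),d['fx'])
```

```text
0.2 [0.14354545 0.58214739 0.23909685] [-3.78916217e-01 -3.11839547e+00  1.85967935e-03] [[-6.000e-04 -9.575e-01 -2.885e-01  7.960e-02]
 [ 1.000e+00 -7.000e-04  0.000e+00 -4.000e-04]
 [-2.000e-04 -2.885e-01  9.575e-01 -1.457e-01]
 [ 0.000e+00  0.000e+00  0.000e+00  1.000e+00]] 354.6645058967233
```

View pics/w1.png

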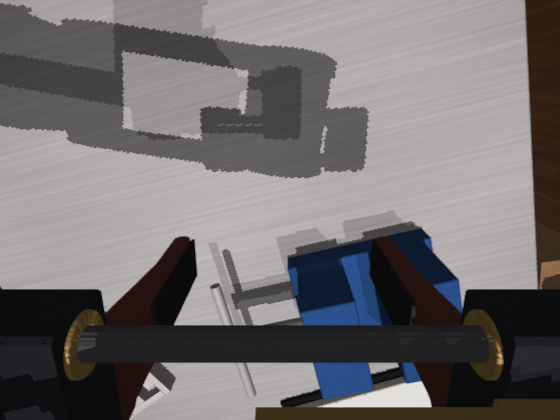

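The wrist camera works: it sits on the tool's +x side, with the fingers at the bottom of the image and only the blue vise below. Every row needs all seven keys, so I'll resend.

>>> {"op": "carry_out", "data": {"steps": [{"x": -0.774, "y": -0.4, "z": 0.0, "rx": 0, "ry": 0, "rz": -0.075, "gripper": 0.6}, {"x": -0.774, "y": -0.4, "z": 0.0, "rx": 0, "ry": 0, "rz": -0.075, "gripper": 0.6}, {"x": -0.774, "y": -0.4, "z": 0.0, "rx": 0, "ry": 0, "rz": -0.075, "gripper": 0.6}, {"x": -0.774, "y": -0.4, "z": 0.0, "rx": 0, "ry": 0, "rz": -0.075, "gripper": 0.6}, {"x": -0.774, "y": -0.4, "z": 0.0, "rx": 0, "ry": 0, "rz": -0.075, "gripper": 0.6}, {"x": -0.774, "y": -0.4, "z": 0.0, "rx": 0, "ry": 0, "rz": -0.075, "gripper": 0.6}, {"x": -0.774, "y": -0.4, "z": 0.0, "rx": 0, "ry": 0, "rz": -0.075, "gripper": 0.6}, {"x": -0.774, "y": -0.4, "z": 0.0, "rx": 0, "ry": 0, "rz": -0.075, "gripper": 0.6}, {"x": -0.774, "y": -0.4, "z": 0.0, "rx": 0, "ry": 0, "rz": -0.075, "gripper": 0.6}, {"x": -0.774, "y": -0.4, "z": 0.0, "rx": 0, "ry": 0, "rz": -0.075, "gripper": 0.6}, {"x": -0.774, "y": -0.4, "z": 0.0, "rx": 0, "ry": 0, "rz": -0.075, "gripper": 0.6}, {"x": -0.774, "y": -0.4, "z": 0.0, "rx": 0, "ry": 0, "rz": -0.075, "gripper": 0.6}]}}

```text
clock: 1.4
ee_pos: [0.5399, 0.2358, 0.2394]
eef_rot: [0.15, 3.137, -0.001]
force: [0.1, 0.5, 0.4]
grip_width: 0.602
grip_force: 0.0
```

>>> {"op": "carry_out", "data": {"steps": [{"x": 0, "y": 0, "z": 0, "rx": 0, "ry": 0, "rz": 0, "gripper": 0.6}, {"x": 0, "y": 0, "z": 0, "rx": 0, "ry": 0, "rz": 0, "gripper": 0.6}]}}

```text
clock: 1.6
ee_pos: [0.5358, 0.2391, 0.2394]
eef_rot: [-0.143, -3.137, -0.0]
force: [0.2, -0.1, 0.5]
grip_width: 0.6
grip_force: 0.0
```

Run:
```python
from h import *
d=grab('wrist','w2.png'); o=arm.get_obs(); print(o['clock'],o['ee_pos'],o['eef_rot'],d['rotation'],d['eye'])
```

```text
1.65 [0.53574575 0.23927959 0.23952584] [-1.41796801e-01 -3.13741606e+00  3.88762666e-05] [[ 9.14862419e-02  9.53810686e-01  2.86138854e-01]
 [ 9.95806299e-01 -8.77103690e-02 -2.60135551e-02]
 [ 2.85337572e-04  2.87318755e-01 -9.57834981e-01]] [0.4566402  0.24588398 0.38519737]
```

View pics/w2.png

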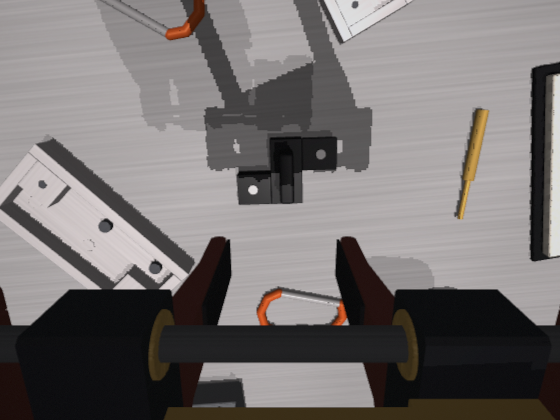

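Block 1 is at about (285,170), squarely between the fingers. Tray spots show at (105,226) and (155,268). I'll measure the rib and zoom in with the contrast raised.

Run:
```python
from h import *
d=dict(np.load('pics/w2.npz')); im=d['image']
A=cv2.resize(im[125:215,225:345],(480,360),interpolation=cv2.INTER_CUBIC)
A=(255*(A/255.)**0.45).astype('uint8')
B=cv2.resize(im[130:290,20:170],(320,341),interpolation=cv2.INTER_CUBIC); B=cv2.copyMakeBorder(B,0,19,0,0,0)
cv2.imwrite('pics/c2.png',np.hstack([A,B]))
g=im.max(2)
m=((g<60)*255).astype('uint8'); k=np.zeros_like(m);k[132:212,232:340]=m[132:212,232:340]
for t in (30,40,50,60):
    pass
# silver plugs on arms
w=((g>90)*255).astype('uint8')
for x0,y0,x1,y1 in((244,180,262,200),(312,146,330,163)):
    s=g[y0:y1,x0:x1].astype(float); s=np.clip(s-np.median(s)-15,0,None); yy,xx=np.mgrid[y0:y1,x0:x1]
    u,v=(s*xx).sum()/s.sum(),(s*yy).sum()/s.sum(); print(u,v,ray(d,u,v,.02))
```

```text
252.58946039760175 189.49311033974965 [0.55252833 0.20471838 0.02      ]
320.44330693451803 153.97005988023952 [0.52109124 0.27912629 0.02      ]
```

View pics/c2.png

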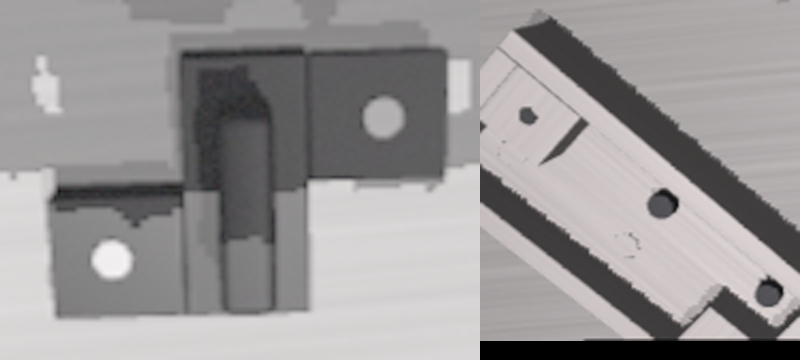

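Block 1's full-height arm is the −y one and its undercut arm is the +y one, judging by how deep the visible front face is. The arm dots are 80.8 mm apart, against 80.5 mm expected. Centre is about (0.537,0.2415). Grasping now.

>>> {"op": "carry_out", "data": {"steps": [{"x": -0.0015, "y": 0.004, "z": 0.2, "rx": 0, "ry": 0, "rz": -0.01, "gripper": 0.6}, {"x": -0.0015, "y": 0.004, "z": 0.2, "rx": 0, "ry": 0, "rz": -0.01, "gripper": 0.6}, {"x": -0.0015, "y": 0.004, "z": 0.28, "rx": 0, "ry": 0, "rz": -0.01, "gripper": 0.6}, {"x": -0.0015, "y": 0.004, "z": 0.328, "rx": 0, "ry": 0, "rz": -0.01, "gripper": 0.6}, {"x": -0.0015, "y": 0.004, "z": 0.328, "rx": 0, "ry": 0, "rz": -0.01, "gripper": 0.6}, {"x": -0.0015, "y": 0.004, "z": 0.328, "rx": 0, "ry": 0, "rz": -0.01, "gripper": 0.6}]}}

```text
clock: 2.25
ee_pos: [0.5369, 0.2416, 0.0421]
eef_rot: [-0.11, -3.138, 0.001]
force: [0.1, 0.4, -0.4]
grip_width: 0.603
grip_force: 0.0
```

>>> {"op": "carry_out", "data": {"steps": [{"x": 0, "y": 0, "z": 0, "rx": 0, "ry": 0, "rz": 0, "gripper": 0}, {"x": 0, "y": 0, "z": 0, "rx": 0, "ry": 0, "rz": 0, "gripper": 0}, {"x": 0, "y": 0, "z": 0, "rx": 0, "ry": 0, "rz": 0, "gripper": 0}, {"x": 0, "y": 0, "z": 0, "rx": 0, "ry": 0, "rz": 0, "gripper": 0}, {"x": 0, "y": 0, "z": 0, "rx": 0, "ry": 0, "rz": 0, "gripper": 0}], "newtons": 25}}

```text
clock: 2.75
ee_pos: [0.5383, 0.2407, 0.0432]
eef_rot: [0.113, 3.139, 0.0]
force: [-0.6, 0.1, 1.5]
grip_width: 0.184
grip_force: 0.4
```

>>> {"op": "carry_out", "data": {"steps": [{"x": 0, "y": 0, "z": 0, "rx": 0, "ry": 0, "rz": 0, "gripper": 0}, {"x": 0, "y": 0, "z": 0, "rx": 0, "ry": 0, "rz": 0, "gripper": 0}, {"x": 0, "y": 0, "z": -0.08, "rx": 0, "ry": 0, "rz": 0, "gripper": 0}, {"x": 0, "y": 0, "z": -0.16, "rx": 0, "ry": 0, "rz": 0, "gripper": 0}, {"x": -0.03, "y": -0.07, "z": -0.22, "rx": 0, "ry": 0, "rz": 0.06, "gripper": 0}, {"x": -0.06, "y": -0.14, "z": -0.262, "rx": 0, "ry": 0, "rz": 0.13, "gripper": 0}, {"x": -0.09, "y": -0.21, "z": -0.262, "rx": 0, "ry": 0, "rz": 0.2, "gripper": 0}, {"x": -0.12, "y": -0.28, "z": -0.262, "rx": 0, "ry": 0, "rz": 0.26, "gripper": 0}, {"x": -0.15, "y": -0.35, "z": -0.262, "rx": 0, "ry": 0, "rz": 0.32, "gripper": 0}, {"x": -0.18, "y": -0.42, "z": -0.262, "rx": 0, "ry": 0, "rz": 0.38, "gripper": 0}, {"x": -0.207, "y": -0.481, "z": -0.262, "rx": 0, "ry": 0, "rz": 0.41, "gripper": 0}, {"x": -0.207, "y": -0.481, "z": -0.262, "rx": 0, "ry": 0, "rz": 0.41, "gripper": 0}]}}

```text
clock: 3.95
ee_pos: [0.6429, -0.0616, 0.1995]
eef_rot: [1.362, 2.829, -0.003]
force: [0.0, 0.4, -1.2]
grip_width: 0.159
grip_force: 25.0
```

>>> {"op": "carry_out", "data": {"steps": [{"x": 0, "y": 0, "z": 0, "rx": 0, "ry": 0, "rz": 0, "gripper": 0}, {"x": 0, "y": 0, "z": 0, "rx": 0, "ry": 0, "rz": 0, "gripper": 0}, {"x": 0, "y": 0, "z": 0, "rx": 0, "ry": 0, "rz": 0, "gripper": 0}]}}

```text
clock: 4.25
ee_pos: [0.6407, -0.0547, 0.1998]
eef_rot: [-1.352, -2.835, 0.0]
force: [-0.4, 0.4, -2.5]
grip_width: 0.158
grip_force: 25.0
```

Run:
```python
from h import *
d=grab('wrist','w3.png'); o=arm.get_obs(); print(o['clock'],o['ee_pos'],o['eef_rot'],o['grip_width'],d['eye'],o['force'])
cv2.imwrite('pics/w3b.png',cv2.resize((255*(d['image']/255.)**0.7).astype('uint8'),(800,600),interpolation=cv2.INTER_CUBIC))
```

```text
4.3 [ 0.64083242 -0.05473368  0.19997645] [-1.35183271e+00 -2.83515392e+00  1.90556004e-04] 0.161615385512147 [0.59062523 0.00659987 0.34559814] [ 0.22139704  0.26353483 -1.04834197]
```

View pics/w3b.png

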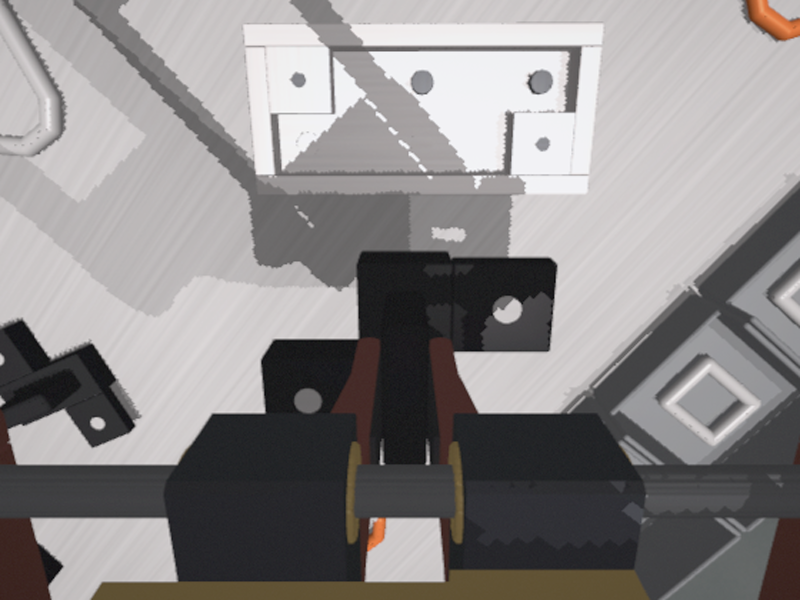

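The picture shows tray spots at (422,82) and (540,81), both dark discs, and a faint flush ring at (305,140). The held block's dots are at (508,310) and (308,401). I'll check the disc heights from their spacing and refine the tray pose.

Run:
```python
from h import *
d=dict(np.load('pics/w3.npz')); im=d['image']; g=cv2.cvtColor(im,6); s=.7
def blob(x,y,r=14,inv=False,z=None):
    x,y=int(x*s),int(y*s); p=g[y-r:y+r+1,x-r:x+r+1].astype(np.uint8)
    if inv: p=255-p
    _,m=cv2.threshold(p,0,255,cv2.THRESH_BINARY+cv2.THRESH_OTSU)
    n,l,st,c=cv2.connectedComponentsWithStats(255-m)
    i=min((i for i in range(1,n) if st[i,4]>12),key=lambda i:np.hypot(*(c[i]-r)))
    return c[i]+[x-r,y-r],st[i]
for n,x,y in(('p0',422,82),('p72',540,81)):
    c,st=blob(x,y); print(n,c,st); 
    for z in(.01,.018): print(z,ray(d,*c,z)[:2])
P=[blob(*q)[0] for q in((422,82),(540,81))]
for z in(.01,.018): print('spacing',z,np.linalg.norm(ray(d,*P[0],z)-ray(d,*P[1],z)))
H=[]
for x,y in((298,80),(543,144)):
    c,st=blob(x,y,9); H.append(ray(d,*c,.03)); print('hole',c,st,H[-1])
print('holes spacing',np.linalg.norm(H[0]-H[1]),'mid',(H[0]+H[1])/2)
D=[]
for x,y in((508,310),(308,401)):
    c,st=blob(x,y,12,True); D.append(c); print('dot',c,st)
# block in hand: top face z of block = ? use spacing 80.5
for z in (.17,.175,.178,.182): 
    a,b=ray(d,*D[0],z),ray(d,*D[1],z); print(z,np.linalg.norm(a-b),(a+b)/2,np.degrees(np.arctan2(*(b-a)[1::-1])))
# tray outline
m=((g>140)*255).astype('uint8')
for r in(0,1):pass
# rim corners by eye (800 scale) at z=.03
for u,v in((245,24),(603,23),(588,193)): print(ray(d,u*s,v*s,.03))
```

```text
p0 [294.7699115   57.23451327] [  6   6  17  18 226]
0.01 [0.58001058 0.0360526 ]
0.018 [0.58026361 0.0353505 ]
p72 [377.50988142  57.01581028] [  4   7  19  17 253]
0.01 [0.6366357  0.08208251]
0.018 [0.6355389  0.08028315]
spacing 0.01 0.07297367865886106
spacing 0.018 0.07123412960609257
hole [208.54117647  55.36470588] [ 4  3 11 11 85] [ 0.52416982 -0.00952044  0.03      ]
hole [379.63636364 100.36363636] [ 4  5 10 10 77] [0.65917204 0.0534597  0.03      ]
holes spacing 0.14897012668761975 mid [0.59167093 0.02196963 0.03      ]
dot [355.97209302 218.09302326] [  2   4  20  17 215]
dot [215.13076923 280.11153846] [  3   4  19  17 260]
0.17 0.08436861529884405 [ 0.64217925 -0.05669091  0.17      ] -115.34172028974338
0.175 0.08196629445003713 [ 0.64071129 -0.05488876  0.175     ] -115.3417202897434
0.178 0.08052490194075292 [ 0.63983052 -0.05380747  0.178     ] -115.34172028974332
0.182 0.07860304526170733 [ 0.63865616 -0.05236575  0.182     ] -115.34172028974335
[ 0.48414802 -0.00470319  0.03      ]
[0.64065189 0.12251753 0.03      ]
[0.70143061 0.04968755 0.03      ]
```

The tray centre comes out at (0.5917,0.0220) from the corner holes (149.0 mm apart, 148.4 mm expected), with yaw −141°. The dark discs are standing pins at the (−36,−18) spot in both places, elongated as cylinders would be. Block 1 is already held the right way round, so I'll hover it over pocket_a.

>>> {"op": "carry_out", "data": {"steps": [{"x": 0.075, "y": 0.038, "z": 0.0, "rx": 0, "ry": 0, "rz": 0, "gripper": 0}, {"x": 0.149, "y": 0.077, "z": 0.0, "rx": 0, "ry": 0, "rz": 0, "gripper": 0}, {"x": 0.149, "y": 0.077, "z": 0.07, "rx": 0, "ry": 0, "rz": 0, "gripper": 0}, {"x": 0.149, "y": 0.077, "z": 0.14, "rx": 0, "ry": 0, "rz": 0, "gripper": 0}, {"x": 0.149, "y": 0.077, "z": 0.2, "rx": 0, "ry": 0, "rz": 0, "gripper": 0}, {"x": 0.149, "y": 0.077, "z": 0.2, "rx": 0, "ry": 0, "rz": 0, "gripper": 0}, {"x": 0.149, "y": 0.077, "z": 0.2, "rx": 0, "ry": 0, "rz": 0, "gripper": 0}, {"x": 0.149, "y": 0.077, "z": 0.2, "rx": 0, "ry": 0, "rz": 0, "gripper": 0}]}}

```text
clock: 5.1
ee_pos: [0.6229, 0.0426, 0.0823]
eef_rot: [1.353, 2.832, 0.002]
force: [0.3, 0.0, -0.8]
grip_width: 0.155
grip_force: 25.0
```

Run:
```python
from h import *
d=grab('wrist','w4.png'); o=arm.get_obs(); print(o['clock'],o['ee_pos'],o['eef_rot'],o['force'])
cv2.imwrite('pics/w4b.png',cv2.resize((255*(d['image']/255.)**0.6).astype('uint8'),(800,600),interpolation=cv2.INTER_CUBIC))
c=np.array([.5917,.0220]);a=np.radians(-140.96);X=np.array([np.cos(a),np.sin(a)]);Y=np.array([-X[1],X[0]])
for x,y in((-90,-36),(-72,-18),(0,-36),(72,-18),(-102,-48),(102,-48)):
    print((x,y),np.array(proj(d,[*(c+X*x/1e3+Y*y/1e3),.03]))/.7)
```

```text
5.15 [0.62309772 0.04248627 0.08252118] [1.35289006e+00 2.83102390e+00 2.52381613e-03] [-0.60823704  0.36956052 -0.38138508]
(-90, -36) [537.77531771 235.0334611 ]
(-72, -18) [490.26934679 278.7366396 ]
(0, -36) [310.76221264 235.70649577]
(72, -18) [136.01533603 279.8376397 ]
(-102, -48) [570.83714831 204.6181879 ]
(102, -48) [ 46.77880617 206.11964248]
```

View pics/w4b.png

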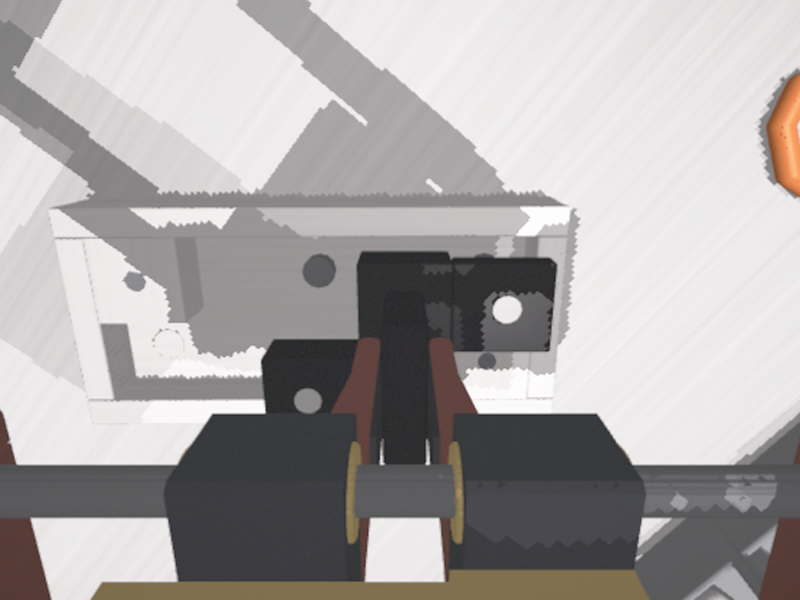

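The block hangs over pocket_a. The predicted tray corners (571,205) and (47,206) match what I see to within 3 px, but the TCP is still about 3 mm off its target. I'll let it settle and correct.

>>> {"op": "carry_out", "data": {"steps": [{"x": 0, "y": 0, "z": 0, "rx": 0, "ry": 0, "rz": 0, "gripper": 0}, {"x": 0, "y": 0, "z": 0, "rx": 0, "ry": 0, "rz": 0, "gripper": 0}, {"x": 0, "y": 0, "z": 0, "rx": 0, "ry": 0, "rz": 0, "gripper": 0}]}}

```text
clock: 5.45
ee_pos: [0.6216, 0.0423, 0.0809]
eef_rot: [1.355, 2.833, 0.001]
force: [0.3, -0.0, -1.6]
grip_width: 0.157
grip_force: 25.0
```

```bash
cat > go.py <<'E'
import sys
from h import *
# delta to world target x y z [blockx yaw deg]; yaw measured from tool y mod 180
t=np.array([float(v) for v in sys.argv[1:4]]); o=arm.get_obs(); M=R.from_rotvec(o['eef_rot']).as_matrix()
print('clock',o['clock'],'pos',o['ee_pos'].round(4),'F',o['force'].round(1),'toolz',M[:,2].round(4))
print('tool-axis shift/0.6:',(M.T@(t-o['ee_pos'])/.6).round(4))
y=np.degrees(np.arctan2(M[1,1],M[0,1])); print('yaw',y)
if len(sys.argv)>4:
    e=(float(sys.argv[4])-y+90)%180-90; print('rz',round(-np.radians(e)/2,4))
E
python3 go.py .6203 .0440 .078 39.04
```

```text
clock 5.45 pos [0.6216 0.0423 0.0809] F [ 0.3 -0.  -1.6] toolz [ 1.3e-03 -2.0e-04 -1.0e+00]
tool-axis shift/0.6: [0.0037 0.0001 0.0048]
yaw 38.89487443987669
rz -0.0013
```

>>> {"op": "carry_out", "data": {"steps": [{"x": 0.002, "y": 0, "z": 0, "rx": 0, "ry": 0, "rz": -0.001, "gripper": 0}, {"x": 0.002, "y": 0, "z": 0, "rx": 0, "ry": 0, "rz": -0.001, "gripper": 0}, {"x": 0.002, "y": 0, "z": 0, "rx": 0, "ry": 0, "rz": -0.001, "gripper": 0}, {"x": 0.002, "y": 0, "z": 0, "rx": 0, "ry": 0, "rz": -0.001, "gripper": 0}, {"x": 0.002, "y": 0, "z": 0, "rx": 0, "ry": 0, "rz": -0.001, "gripper": 0}, {"x": 0.002, "y": 0, "z": 0, "rx": 0, "ry": 0, "rz": -0.001, "gripper": 0}]}}

```text
clock: 6.05
ee_pos: [0.6204, 0.0434, 0.08]
eef_rot: [-1.352, -2.836, 0.0]
force: [0.7, -1.2, -2.2]
grip_width: 0.154
grip_force: 25.0
```

```bash
python3 go.py .6203 .0440 .0527 39.04
```

```text
clock 6.05 pos [0.6204 0.0434 0.08  ] F [ 0.7 -1.2 -2.2] toolz [-1.e-04 -1.e-04 -1.e+00]
tool-axis shift/0.6: [0.001  0.0005 0.0455]
yaw 39.017451100226964
rz -0.0002
```

>>> {"op": "carry_out", "data": {"steps": [{"x": 0.0008, "y": 0.0005, "z": 0.008, "rx": 0, "ry": 0, "rz": 0, "gripper": 0}, {"x": 0.0008, "y": 0.0005, "z": 0.012, "rx": 0, "ry": 0, "rz": 0, "gripper": 0}, {"x": 0.0008, "y": 0.0005, "z": 0.016, "rx": 0, "ry": 0, "rz": 0, "gripper": 0}, {"x": 0.0008, "y": 0.0005, "z": 0.019, "rx": 0, "ry": 0, "rz": 0, "gripper": 0}, {"x": 0.0008, "y": 0.0005, "z": 0.019, "rx": 0, "ry": 0, "rz": 0, "gripper": 0}, {"x": 0.0008, "y": 0.0005, "z": 0.019, "rx": 0, "ry": 0, "rz": 0, "gripper": 0}]}}

```text
clock: 6.65
ee_pos: [0.6203, 0.0439, 0.0686]
eef_rot: [-1.352, -2.836, 0.0]
force: [0.1, -0.4, -1.3]
grip_width: 0.158
grip_force: 25.0
```

It is below the rim with no contact force. Continuing down.

>>> {"op": "carry_out", "data": {"steps": [{"x": 0, "y": 0, "z": 0.005, "rx": 0, "ry": 0, "rz": 0, "gripper": 0}, {"x": 0, "y": 0, "z": 0.01, "rx": 0, "ry": 0, "rz": 0, "gripper": 0}, {"x": 0, "y": 0, "z": 0.015, "rx": 0, "ry": 0, "rz": 0, "gripper": 0}, {"x": 0, "y": 0, "z": 0.02, "rx": 0, "ry": 0, "rz": 0, "gripper": 0}, {"x": 0, "y": 0, "z": 0.024, "rx": 0, "ry": 0, "rz": 0, "gripper": 0}, {"x": 0, "y": 0, "z": 0.024, "rx": 0, "ry": 0, "rz": 0, "gripper": 0}, {"x": 0, "y": 0, "z": 0.024, "rx": 0, "ry": 0, "rz": 0, "gripper": 0}]}}

```text
clock: 7.35
ee_pos: [0.6203, 0.0439, 0.0542]
eef_rot: [-1.352, -2.836, 0.0]
force: [-0.6, 0.7, -2.2]
grip_width: 0.154
grip_force: 25.0
```

It has passed the pin height (a block on the pin would stop at TCP 0.061). I'll lower to touch, release and lift.

>>> {"op": "carry_out", "data": {"steps": [{"x": 0, "y": 0, "z": 0.002, "rx": 0, "ry": 0, "rz": 0, "gripper": 0}, {"x": 0, "y": 0, "z": 0.0035, "rx": 0, "ry": 0, "rz": 0, "gripper": 0}, {"x": 0, "y": 0, "z": 0.0035, "rx": 0, "ry": 0, "rz": 0, "gripper": 0}, {"x": 0, "y": 0, "z": 0.0035, "rx": 0, "ry": 0, "rz": 0, "gripper": 0}]}}

```text
clock: 7.75
ee_pos: [0.6207, 0.0439, 0.0532]
eef_rot: [1.352, 2.835, 0.0]
force: [-2.0, -0.8, 6.1]
grip_width: 0.155
grip_force: 25.0
```

>>> {"op": "carry_out", "data": {"steps": [{"x": 0, "y": 0, "z": 0, "rx": 0, "ry": 0, "rz": 0, "gripper": 0.4}, {"x": 0, "y": 0, "z": 0, "rx": 0, "ry": 0, "rz": 0, "gripper": 0.4}, {"x": 0, "y": 0, "z": 0, "rx": 0, "ry": 0, "rz": 0, "gripper": 0.4}, {"x": 0, "y": 0, "z": -0.03, "rx": 0, "ry": 0, "rz": 0, "gripper": 0.4}, {"x": 0, "y": 0, "z": -0.1, "rx": 0, "ry": 0, "rz": 0, "gripper": 0.5}, {"x": 0, "y": 0, "z": -0.18, "rx": 0, "ry": 0, "rz": 0, "gripper": 0.6}, {"x": 0, "y": 0, "z": -0.26, "rx": 0, "ry": 0, "rz": 0, "gripper": 0.6}, {"x": 0, "y": 0, "z": -0.28, "rx": 0, "ry": 0, "rz": 0, "gripper": 0.6}, {"x": 0, "y": 0, "z": -0.28, "rx": 0, "ry": 0, "rz": 0, "gripper": 0.6}]}}

```text
clock: 8.65
ee_pos: [0.622, 0.0439, 0.2227]
eef_rot: [1.35, 2.831, 0.003]
force: [-0.1, -0.7, -1.0]
grip_width: 0.598
grip_force: 0.0
```

```bash
python3 go.py .5 -.29 .24 63
```

```text
clock 8.65 pos [0.622  0.0439 0.2227] F [-0.1 -0.7 -1. ] toolz [ 5.3e-03 -3.0e-04 -1.0e+00]
tool-axis shift/0.6: [-0.3044 -0.5082 -0.0297]
yaw 39.02384920037446
rz -0.2092
```

```bash
python3 go.py .5045 -.2915 .24 -26.4; python3 -c "
from h import *;print(arm.get_obs()['q'])"
```

```text
clock 8.65 pos [0.622  0.0439 0.2227] F [-0.1 -0.7 -1. ] toolz [ 5.3e-03 -3.0e-04 -1.0e+00]
tool-axis shift/0.6: [-0.311  -0.504  -0.0297]
yaw 39.02384920037446
rz 0.5709
[-4.02383775e-02  4.04390207e-01  1.48202030e+00 -1.00089885e-04
  1.24984272e+00 -7.21294612e-01]
```

>>> {"op": "carry_out", "data": {"steps": [{"x": -0.04, "y": -0.06, "z": -0.03, "rx": 0, "ry": 0, "rz": 0.07, "gripper": 0.6}, {"x": -0.08, "y": -0.13, "z": -0.03, "rx": 0, "ry": 0, "rz": 0.14, "gripper": 0.6}, {"x": -0.12, "y": -0.19, "z": -0.03, "rx": 0, "ry": 0, "rz": 0.21, "gripper": 0.6}, {"x": -0.16, "y": -0.25, "z": -0.03, "rx": 0, "ry": 0, "rz": 0.28, "gripper": 0.6}, {"x": -0.2, "y": -0.32, "z": -0.03, "rx": 0, "ry": 0, "rz": 0.35, "gripper": 0.6}, {"x": -0.24, "y": -0.39, "z": -0.03, "rx": 0, "ry": 0, "rz": 0.42, "gripper": 0.6}, {"x": -0.28, "y": -0.45, "z": -0.03, "rx": 0, "ry": 0, "rz": 0.49, "gripper": 0.6}, {"x": -0.311, "y": -0.504, "z": -0.03, "rx": 0, "ry": 0, "rz": 0.56, "gripper": 0.6}, {"x": -0.311, "y": -0.504, "z": -0.03, "rx": 0, "ry": 0, "rz": 0.571, "gripper": 0.6}, {"x": -0.311, "y": -0.504, "z": -0.03, "rx": 0, "ry": 0, "rz": 0.571, "gripper": 0.6}, {"x": -0.311, "y": -0.504, "z": -0.03, "rx": 0, "ry": 0, "rz": 0.571, "gripper": 0.6}, {"x": -0.311, "y": -0.504, "z": -0.03, "rx": 0, "ry": 0, "rz": 0.571, "gripper": 0.6}]}}

```text
clock: 9.85
ee_pos: [0.503, -0.2899, 0.2374]
eef_rot: [-2.667, -1.658, 0.001]
force: [0.5, 0.2, -0.1]
grip_width: 0.603
grip_force: 0.0
```

Run:
```python
from h import *
d=grab('wrist','w5.png'); o=arm.get_obs(); print(o['clock'],o['ee_pos'],o['eef_rot'])
u,v=map(int,proj(d,[.5045,-.292,.02])); print(u,v)
g=d['image'].max(2); x0,x1,y0,y1=u-75,u+75,v-55,v+55
A=cv2.resize(d['image'][y0:y1,x0:x1],(750,550),interpolation=cv2.INTER_CUBIC)
cv2.imwrite('pics/c5.png',(255*(A/255.)**0.45).astype('uint8'))
# round bright dots inside the dark block: enclosed holes of the dark mask
gy=cv2.cvtColor(d['image'],6)
for th in(60,80,100):
    m=((gy<th)*255).astype('uint8'); cs,h=cv2.findContours(m,cv2.RETR_CCOMP,cv2.CHAIN_APPROX_NONE)
    for c,hh in zip(cs,h[0]):
        a=cv2.contourArea(c); 
        if hh[3]>=0 and 20<a<200:
            (x,y),r=cv2.minEnclosingCircle(c); 
            if x0<x<x1 and y0<y<y1: print(th,x,y,a,r,ray(d,x,y,.02))
```

```text
9.9 [ 0.50315248 -0.29003517  0.23771993] [-2.66736068e+00 -1.65805507e+00  3.54070603e-04]
285 172
60 250.60000610351562 188.39999389648438 83.5 5.632158279418945 [ 0.46342945 -0.29149893  0.02      ]
60 320.5 155.5 89.5 5.700977325439453 [ 0.54446487 -0.29232833  0.02      ]
60 293.0 140.5 73.0 9.013978004455566 [ 0.52574833 -0.26591619  0.02      ]
80 255.0 218.0 48.5 8.062357902526855 [ 0.45217298 -0.32309757  0.02      ]
80 238.0 217.0 60.5 9.055485725402832 [ 0.43614203 -0.3139026   0.02      ]
80 250.9262237548828 188.17213439941406 71.5 5.254505157470703 [ 0.46385625 -0.29143075  0.02      ]
80 320.2096862792969 155.61289978027344 76.0 5.391285419464111 [ 0.54414773 -0.29230253  0.02      ]
100 306.0 179.5 86.0 8.732224464416504 [ 0.52021999 -0.30872038  0.02      ]
100 320.5 155.6999969482422 50.0 4.554218769073486 [ 0.5443785  -0.29251742  0.02      ]
```

View pics/c5.png

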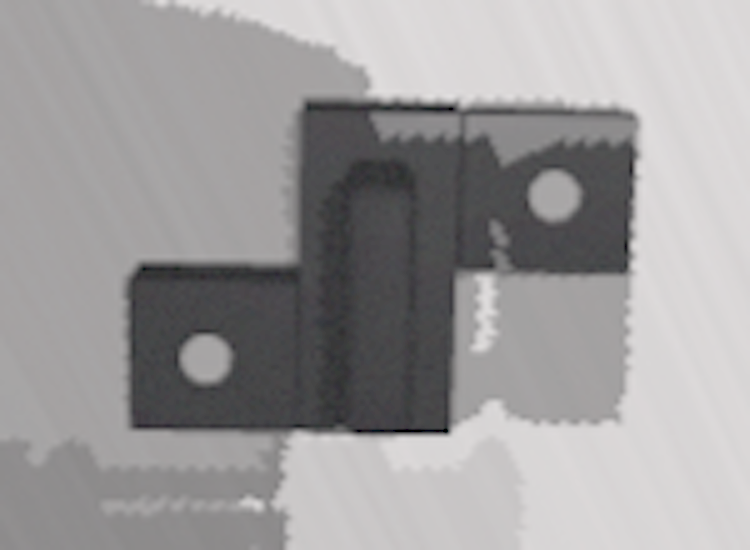

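Block 2 is upright, with dots at (251,188) and (320,155.5) in the full frame. The left arm seems to show a deeper front face than the right. I'll check that with intensity profiles against where the edges at z = 20, 10 and 0 mm should project.

Run:
```python
from h import *
for f,D1,D2 in(('w5',(250.7,188.3),(320.4,155.6)),('w2',(252.6,189.5),(320.4,154.0))):
    d=dict(np.load(f'pics/{f}.npz')); im=d['image'].max(2)
    a,b=ray(d,*D1,.02)[:2],ray(d,*D2,.02)[:2]; c=(a+b)/2; v=a-b   # a=left dot; take as +x arm
    an=np.arctan2(v[1],v[0])-np.arctan2(.5,1); X=np.array([np.cos(an),np.sin(an)]);Y=np.array([-X[1],X[0]])
    print(f,'c',c,'len',np.linalg.norm(v),'xang',np.degrees(an))
    W=lambda x,y,z:proj(d,[*(c+X*x/1e3+Y*y/1e3),z])
    # near edges facing camera: -y side
    for n,x,y in(('left arm',44,1.25),('left',28,1.25),('neck',0,-34.75),('right',-26,-34.75),('right',-38,-34.75),('right',-48,-34.75)):
        e=[W(x,y,z) for z in(.02,.01,0)]; u=int(round(e[0][0])); r=int(e[0][1])
        print(n,'v at 20/10/0:',[round(p[1],1) for p in e],'rows',r-7,im[r-7:r+4,u])
```

```text
w5 c [ 0.50395249 -0.29191298] len 0.08075884628278648 xang 152.77621978154963
left arm v at 20/10/0: [np.float64(172.7), np.float64(170.6), np.float64(168.7)] rows 165 [96 97 98 98 48 12  9 10 13 16 15]
left v at 20/10/0: [np.float64(172.9), np.float64(170.9), np.float64(168.9)] rows 165 [95 94 94 94 54 17 10  9 15 17 17]
neck v at 20/10/0: [np.float64(138.7), np.float64(137.5), np.float64(136.4)] rows 131 [183 184 185 187 186 140  61  10  34  62  66]
right v at 20/10/0: [np.float64(139.2), np.float64(137.9), np.float64(136.8)] rows 132 [181 182 182 181 182 124  56  20  63  69  69]
right v at 20/10/0: [np.float64(139.4), np.float64(138.1), np.float64(137.0)] rows 132 [180 181 181 183 184 166  93  26  55  68  69]
right v at 20/10/0: [np.float64(139.5), np.float64(138.3), np.float64(137.1)] rows 132 [185 184 183 180 180 159  99  37  49  68  69]
w2 c [0.53682761 0.2419042 ] len 0.0807168110991793 xang -93.65750364487621
left arm v at 20/10/0: [np.float64(174.3), np.float64(172.3), np.float64(170.3)] rows 167 [69 69 68 58 27  9  7 11 20 22 48]
left v at 20/10/0: [np.float64(173.9), np.float64(171.9), np.float64(169.9)] rows 166 [68 68 68 70 39 13  8  8 15 23 23]
neck v at 20/10/0: [np.float64(138.8), np.float64(137.6), np.float64(136.4)] rows 131 [94 74 66 67 68 51 21  8 19 26 16]
right v at 20/10/0: [np.float64(138.0), np.float64(136.9), np.float64(135.8)] rows 131 [71 67 68 68 67 67 34 13 26 27 28]
right v at 20/10/0: [np.float64(137.7), np.float64(136.5), np.float64(135.4)] rows 130 [72 66 66 67 67 67 56 25 21 27 28]
right v at 20/10/0: [np.float64(137.4), np.float64(136.3), np.float64(135.2)] rows 130 [90 93 86 84 84 84 58 22 26 28 28]
```

Both blocks show the left arm's face reaching the bench, so the right arm (tool +y) is the undercut one. Block 2's centre is (0.504,−0.292) at 152.8°, and turning back +66° puts it the right way round. Grasping.

```bash
python3 go.py .504 -.292 .042 -27
```

```text
clock 9.9 pos [ 0.5032 -0.29    0.2377] F [ 0.8  0.4 -0.4] toolz [-7.e-04  6.e-04 -1.e+00]
tool-axis shift/0.6: [-0.0024  0.003   0.3262]
yaw -26.269091077143823
rz 0.0064
```

>>> {"op": "carry_out", "data": {"steps": [{"x": -0.002, "y": 0.003, "z": 0.08, "rx": 0, "ry": 0, "rz": 0.006, "gripper": 0.6}, {"x": -0.002, "y": 0.003, "z": 0.16, "rx": 0, "ry": 0, "rz": 0.006, "gripper": 0.6}, {"x": -0.002, "y": 0.003, "z": 0.24, "rx": 0, "ry": 0, "rz": 0.006, "gripper": 0.6}, {"x": -0.002, "y": 0.003, "z": 0.3, "rx": 0, "ry": 0, "rz": 0.006, "gripper": 0.6}, {"x": -0.002, "y": 0.003, "z": 0.324, "rx": 0, "ry": 0, "rz": 0.006, "gripper": 0.6}, {"x": -0.002, "y": 0.003, "z": 0.324, "rx": 0, "ry": 0, "rz": 0.006, "gripper": 0.6}, {"x": -0.002, "y": 0.003, "z": 0.324, "rx": 0, "ry": 0, "rz": 0.006, "gripper": 0.6}, {"x": -0.002, "y": 0.003, "z": 0.324, "rx": 0, "ry": 0, "rz": 0.006, "gripper": 0.6}]}}

```text
clock: 10.7
ee_pos: [0.5056, -0.2943, 0.0459]
eef_rot: [2.677, 1.638, 0.002]
force: [0.9, 0.2, 0.6]
grip_width: 0.602
grip_force: 0.0
```

>>> {"op": "carry_out", "data": {"steps": [{"x": 0, "y": 0, "z": 0, "rx": 0, "ry": 0, "rz": 0, "gripper": 0}, {"x": 0, "y": 0, "z": 0, "rx": 0, "ry": 0, "rz": 0, "gripper": 0}, {"x": 0, "y": 0, "z": 0, "rx": 0, "ry": 0, "rz": 0, "gripper": 0}, {"x": 0, "y": 0, "z": 0, "rx": 0, "ry": 0, "rz": 0, "gripper": 0}, {"x": 0, "y": 0, "z": 0, "rx": 0, "ry": 0, "rz": 0, "gripper": 0}, {"x": 0, "y": 0, "z": 0, "rx": 0, "ry": 0, "rz": 0, "gripper": 0}, {"x": 0, "y": 0, "z": 0, "rx": 0, "ry": 0, "rz": 0, "gripper": 0}, {"x": 0, "y": 0, "z": 0, "rx": 0, "ry": 0, "rz": 0, "gripper": 0}], "newtons": 25}}

```text
clock: 11.5
ee_pos: [0.5039, -0.2933, 0.0438]
eef_rot: [-2.68, -1.639, 0.0]
force: [-1.5, 0.4, 2.7]
grip_width: 0.156
grip_force: 25.0
```

```bash
python3 go.py .61 -.098 .2 39.04
```

```text
clock 11.5 pos [ 0.5039 -0.2933  0.0438] F [-1.5  0.4  2.7] toolz [-3.e-04  0.e+00 -1.e+00]
tool-axis shift/0.6: [ 0.3703  0.0092 -0.2604]
yaw -27.0991500846658
rz -0.5772
```

>>> {"op": "carry_out", "data": {"steps": [{"x": 0, "y": 0, "z": -0.08, "rx": 0, "ry": 0, "rz": 0, "gripper": 0}, {"x": 0, "y": 0, "z": -0.16, "rx": 0, "ry": 0, "rz": 0, "gripper": 0}, {"x": 0.04, "y": 0.002, "z": -0.22, "rx": 0, "ry": 0, "rz": -0.07, "gripper": 0}, {"x": 0.1, "y": 0.006, "z": -0.26, "rx": 0, "ry": 0, "rz": -0.14, "gripper": 0}, {"x": 0.16, "y": 0.01, "z": -0.26, "rx": 0, "ry": 0, "rz": -0.21, "gripper": 0}, {"x": 0.22, "y": 0.014, "z": -0.26, "rx": 0, "ry": 0, "rz": -0.28, "gripper": 0}, {"x": 0.28, "y": 0.018, "z": -0.26, "rx": 0, "ry": 0, "rz": -0.35, "gripper": 0}, {"x": 0.34, "y": 0.02, "z": -0.26, "rx": 0, "ry": 0, "rz": -0.42, "gripper": 0}, {"x": 0.4, "y": 0.022, "z": -0.26, "rx": 0, "ry": 0, "rz": -0.49, "gripper": 0}, {"x": 0.457, "y": 0.0225, "z": -0.26, "rx": 0, "ry": 0, "rz": -0.56, "gripper": 0}, {"x": 0.457, "y": 0.0225, "z": -0.26, "rx": 0, "ry": 0, "rz": -0.577, "gripper": 0}, {"x": 0.457, "y": 0.0225, "z": -0.26, "rx": 0, "ry": 0, "rz": -0.577, "gripper": 0}]}}

```text
clock: 12.7
ee_pos: [0.6408, -0.0542, 0.199]
eef_rot: [-1.348, -2.836, 0.001]
force: [-0.1, -0.2, -2.0]
grip_width: 0.158
grip_force: 25.0
```

>>> {"op": "carry_out", "data": {"steps": [{"x": 0, "y": 0, "z": 0, "rx": 0, "ry": 0, "rz": 0, "gripper": 0}, {"x": 0, "y": 0, "z": 0, "rx": 0, "ry": 0, "rz": 0, "gripper": 0}, {"x": 0, "y": 0, "z": 0, "rx": 0, "ry": 0, "rz": 0, "gripper": 0}, {"x": 0, "y": 0, "z": 0, "rx": 0, "ry": 0, "rz": 0, "gripper": 0}]}}

```text
clock: 13.1
ee_pos: [0.6407, -0.056, 0.1998]
eef_rot: [1.354, 2.835, -0.0]
force: [-0.7, -0.2, -0.9]
grip_width: 0.16
grip_force: 25.0
```

Run:
```python
from h import *
d=grab('wrist','w6.png'); o=arm.get_obs(); M=R.from_rotvec(o['eef_rot']).as_matrix(); p=o['ee_pos']
print(o['clock'],p,o['grip_width'],'yaw',np.degrees(np.arctan2(M[1,1],M[0,1])))
g=cv2.cvtColor(d['image'],6)
def dots(x,y,z,r,lo,hi):
  p=g[y-r:y+r+1,x-r:x+r+1]; _,m=cv2.threshold(p,0,255,cv2.THRESH_OTSU)
  n,l,st,c=cv2.connectedComponentsWithStats(m)
  return [(c[i]+[x-r,y-r],st[i][4]) for i in range(1,n) if lo<st[i][4]<hi]
for n,x,y in(('held R',356,217),('held L',215,280)): print(n,dots(x,y,.177,14,60,330))
c=np.array([.5917,.0220]);a=np.radians(-140.96);X=np.array([np.cos(a),np.sin(a)]);Y=np.array([-X[1],X[0]])
for x,y in((-72,-18),(0,18)):
  u,v=proj(d,[*(c+X*x/1e3+Y*y/1e3),.03]); 
  for e,s in dots(int(u),int(v),.03,14,30,300): print('placed dot',(x,y),e,s,'at z .03:',ray(d,*e,.03)[:2],'expected',c+X*x/1e3+Y*y/1e3)
cv2.imwrite('pics/w6b.png',cv2.resize((255*(d['image']/255.)**0.6).astype('uint8'),(800,600)))
```

```text
13.15 [ 0.64075191 -0.05589365  0.19982974] 0.15703993157541177 yaw 38.957005572327105
held R [(array([355.52542373, 216.85169492]), np.int32(236))]
held L [(array([215.13076923, 279.11153846]), np.int32(260))]
placed dot (-72, -18) [383.86363636  53.        ] 132 at z .03: [0.63618235 0.08175248] expected [0.63628533 0.08133084]
placed dot (0, 18) [296.19512195  98.49593496] 123 at z .03: [0.60282855 0.00831266] expected [0.60303753 0.00801928]
```

Block 1's dots appear at the z = 30 mm plane within 0.4 mm of where they should be, so it is flush. Block 2 sits in the hand about 1.4 mm along tool +x from the TCP. Moving it over pocket_b.

```bash
python3 go.py .5646 -.0018 .085 39.04
```

```text
clock 13.15 pos [ 0.6408 -0.0559  0.1998] F [-0.1  0.4 -1.3] toolz [ 0.e+00 -1.e-04 -1.e+00]
tool-axis shift/0.6: [ 0.1499 -0.042   0.1914]
yaw 38.957005572327105
rz -0.0007
```

>>> {"op": "carry_out", "data": {"steps": [{"x": 0.075, "y": -0.021, "z": 0.0, "rx": 0, "ry": 0, "rz": 0, "gripper": 0}, {"x": 0.15, "y": -0.042, "z": 0.0, "rx": 0, "ry": 0, "rz": -0.0007, "gripper": 0}, {"x": 0.15, "y": -0.042, "z": 0.0, "rx": 0, "ry": 0, "rz": -0.0007, "gripper": 0}, {"x": 0.15, "y": -0.042, "z": 0.07, "rx": 0, "ry": 0, "rz": -0.0007, "gripper": 0}, {"x": 0.15, "y": -0.042, "z": 0.14, "rx": 0, "ry": 0, "rz": -0.0007, "gripper": 0}, {"x": 0.15, "y": -0.042, "z": 0.19, "rx": 0, "ry": 0, "rz": -0.0007, "gripper": 0}, {"x": 0.15, "y": -0.042, "z": 0.19, "rx": 0, "ry": 0, "rz": -0.0007, "gripper": 0}, {"x": 0.15, "y": -0.042, "z": 0.19, "rx": 0, "ry": 0, "rz": -0.0007, "gripper": 0}, {"x": 0.15, "y": -0.042, "z": 0.19, "rx": 0, "ry": 0, "rz": -0.0007, "gripper": 0}, {"x": 0.15, "y": -0.042, "z": 0.19, "rx": 0, "ry": 0, "rz": -0.0007, "gripper": 0}, {"x": 0.15, "y": -0.042, "z": 0.19, "rx": 0, "ry": 0, "rz": -0.0007, "gripper": 0}, {"x": 0.15, "y": -0.042, "z": 0.19, "rx": 0, "ry": 0, "rz": -0.0007, "gripper": 0}]}}

```text
clock: 14.35
ee_pos: [0.5652, -0.0014, 0.0867]
eef_rot: [1.349, 2.835, 0.001]
force: [-0.1, 0.4, -2.0]
grip_width: 0.158
grip_force: 25.0
```

>>> {"op": "carry_out", "data": {"steps": [{"x": 0, "y": 0, "z": 0, "rx": 0, "ry": 0, "rz": 0, "gripper": 0}, {"x": 0, "y": 0, "z": 0, "rx": 0, "ry": 0, "rz": 0, "gripper": 0}, {"x": 0, "y": 0, "z": 0, "rx": 0, "ry": 0, "rz": 0, "gripper": 0}, {"x": 0, "y": 0, "z": 0, "rx": 0, "ry": 0, "rz": 0, "gripper": 0}]}}

```text
clock: 14.75
ee_pos: [0.5646, -0.0013, 0.0857]
eef_rot: [-1.35, -2.837, 0.0]
force: [-0.0, 0.1, -2.2]
grip_width: 0.16
grip_force: 25.0
```

```bash
python3 go.py .5646 -.0018 .0538 39.04
```

```text
clock 14.75 pos [ 0.5646 -0.0013  0.0857] F [-0.   0.1 -2.2] toolz [-2.e-04 -1.e-04 -1.e+00]
tool-axis shift/0.6: [-0.0007 -0.0005  0.0532]
yaw 39.10067111862434
rz 0.0005
```

>>> {"op": "carry_out", "data": {"steps": [{"x": -0.0007, "y": -0.0005, "z": 0.01, "rx": 0, "ry": 0, "rz": 0.0005, "gripper": 0}, {"x": -0.0007, "y": -0.0005, "z": 0.017, "rx": 0, "ry": 0, "rz": 0.0005, "gripper": 0}, {"x": -0.0007, "y": -0.0005, "z": 0.021, "rx": 0, "ry": 0, "rz": 0.0005, "gripper": 0}, {"x": -0.0007, "y": -0.0005, "z": 0.025, "rx": 0, "ry": 0, "rz": 0.0005, "gripper": 0}, {"x": -0.0007, "y": -0.0005, "z": 0.027, "rx": 0, "ry": 0, "rz": 0.0005, "gripper": 0}, {"x": -0.0007, "y": -0.0005, "z": 0.027, "rx": 0, "ry": 0, "rz": 0.0005, "gripper": 0}, {"x": -0.0007, "y": -0.0005, "z": 0.027, "rx": 0, "ry": 0, "rz": 0.0005, "gripper": 0}]}}

```text
clock: 15.45
ee_pos: [0.5648, -0.0018, 0.0696]
eef_rot: [1.351, 2.836, -0.0]
force: [0.6, -0.5, -1.8]
grip_width: 0.158
grip_force: 25.0
```

>>> {"op": "carry_out", "data": {"steps": [{"x": 0, "y": 0, "z": 0.005, "rx": 0, "ry": 0, "rz": 0, "gripper": 0}, {"x": 0, "y": 0, "z": 0.01, "rx": 0, "ry": 0, "rz": 0, "gripper": 0}, {"x": 0, "y": 0, "z": 0.015, "rx": 0, "ry": 0, "rz": 0, "gripper": 0}, {"x": 0, "y": 0, "z": 0.02, "rx": 0, "ry": 0, "rz": 0, "gripper": 0}, {"x": 0, "y": 0, "z": 0.024, "rx": 0, "ry": 0, "rz": 0, "gripper": 0}, {"x": 0, "y": 0, "z": 0.027, "rx": 0, "ry": 0, "rz": 0, "gripper": 0}, {"x": 0, "y": 0, "z": 0.027, "rx": 0, "ry": 0, "rz": 0, "gripper": 0}, {"x": 0, "y": 0, "z": 0.027, "rx": 0, "ry": 0, "rz": 0, "gripper": 0}]}}

```text
clock: 16.25
ee_pos: [0.5645, -0.0019, 0.0538]
eef_rot: [-1.351, -2.836, 0.0]
force: [-3.1, -0.9, 6.4]
grip_width: 0.159
grip_force: 25.0
```

It is seated, touching at 6 N at the expected height. I'll release, lift, back off and check.

>>> {"op": "carry_out", "data": {"steps": [{"x": 0, "y": 0, "z": 0, "rx": 0, "ry": 0, "rz": 0, "gripper": 0.4}, {"x": 0, "y": 0, "z": 0, "rx": 0, "ry": 0, "rz": 0, "gripper": 0.4}, {"x": 0, "y": 0, "z": 0, "rx": 0, "ry": 0, "rz": 0, "gripper": 0.4}, {"x": 0, "y": 0, "z": -0.03, "rx": 0, "ry": 0, "rz": 0, "gripper": 0.4}, {"x": 0, "y": 0, "z": -0.1, "rx": 0, "ry": 0, "rz": 0, "gripper": 0.4}, {"x": 0, "y": 0, "z": -0.17, "rx": 0, "ry": 0, "rz": 0, "gripper": 0.4}, {"x": -0.07, "y": 0.04, "z": -0.25, "rx": 0, "ry": 0, "rz": 0, "gripper": 0.4}, {"x": -0.15, "y": 0.04, "z": -0.25, "rx": 0, "ry": 0, "rz": 0, "gripper": 0.4}, {"x": -0.15, "y": 0.04, "z": -0.25, "rx": 0, "ry": 0, "rz": 0, "gripper": 0.4}, {"x": -0.15, "y": 0.04, "z": -0.25, "rx": 0, "ry": 0, "rz": 0, "gripper": 0.4}, {"x": -0.15, "y": 0.04, "z": -0.25, "rx": 0, "ry": 0, "rz": 0, "gripper": 0.4}]}}

```text
clock: 17.35
ee_pos: [0.6384, -0.056, 0.202]
eef_rot: [-1.351, -2.833, 0.001]
force: [0.4, 0.5, 0.4]
grip_width: 0.399
grip_force: 0.0
```

Run:
```python
from h import *
d=grab('wrist','w7.png'); o=arm.get_obs(); print(o['clock'],o['ee_pos'])
g=cv2.cvtColor(d['image'],6)
c=np.array([.5917,.0220]);a=np.radians(-140.96);X=np.array([np.cos(a),np.sin(a)]);Y=np.array([-X[1],X[0]])
for x,y in((-72,-18),(0,18),(0,-18),(72,18)):
  w=c+X*x/1e3+Y*y/1e3; u,v=proj(d,[*w,.03]); r=13; x0,y0=int(u)-r,int(v)-r
  p=g[max(y0,0):y0+2*r+1,x0:x0+2*r+1]; _,m=cv2.threshold(p,0,255,cv2.THRESH_OTSU); n,l,st,ce=cv2.connectedComponentsWithStats(m)
  for i in range(1,n):
    if 50<st[i][4]<250: e=ce[i]+[x0,max(y0,0)]; print((x,y),st[i][4],'err mm',((ray(d,*e,.03)[:2]-w)*1e3).round(1))
cv2.imwrite('pics/w7b.png',cv2.resize((255*(d['image']/255.)**0.6).astype('uint8'),(800,600),interpolation=cv2.INTER_CUBIC))
```

```text
17.4 [ 0.63802642 -0.05562402  0.2019199 ]
(-72, -18) 128 err mm [-0.1  0.5]
(0, 18) 119 err mm [-0.4  0.3]
(0, -18) 127 err mm [-0.8  0.1]
(72, 18) 98 err mm [-1.7  0.2]
```

View pics/w7b.png

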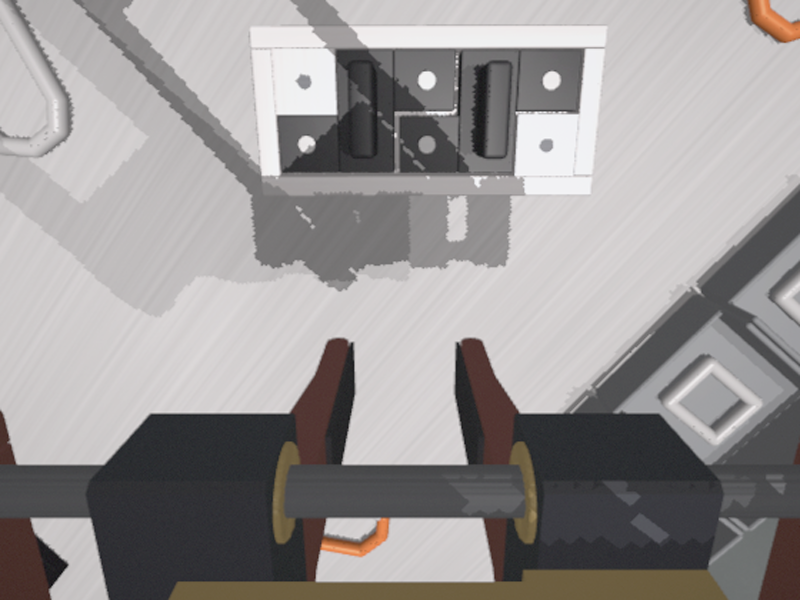

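The picture shows both blocks interlocked in the tray at (425,112). They lie flush with the rim, and the gripper is well clear. Handing in.

```bash
python3 -c "
from rig import arm
print(arm.job_done())"
```

```text
the job is handed in; nothing more can be done
None
```

Both Z blocks are in the aluminium tray, interlocked and flush with the rim. Each went down on the first try, the carabiners and other bench items were left alone, and the job was handed in at about 17 s; no verdict was returned.

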